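# Unload the tempering rack

## Robot

A 6-joint arm with a two-finger parallel gripper is mounted at the origin on the work surface. World frame = base frame: x ahead of the robot, y to its left, z up, the work surface at z = 0. Lengths are in mm, angles in degrees, forces in N, time in s.
With the tool pointing down it reaches from about 350 to 850 mm from the base axis. Payload 8.1 kg.
Tool frame: the origin (TCP) lies midway between the tips of the shut fingers; the grasp point (between the pads) lies 19 mm behind it; z points along the fingers, y is the direction in which the jaws open and shut (so a half turn about z gives the same grasp; the last joint's range is limited). The gripper opens to 85 mm and grips with 20 to 120 N. Pads are 22 mm wide; open, the fingers measure 114 mm over their backs; the gripper's body (76 mm by 85 mm) begins 54 mm behind the grasp point. The pads swing forward as they close: fully open they stand 13 mm farther back than shut.
Start: joints at [69.362, 7.471, 85.268, -0, 87.261, -4.893], TCP at [162.791, 577.498, 231.292] pointing down, gripper open.
Joint ranges: [-169.43, 169.43], [-51.17, 129.36], [1.28, 143.12], [-76.62, 256.62], [0, 156.53], [-152.29, 152.29]. Speed limits (degrees/s): [136.94, 136.94, 159.86, 180, 180, 180].

## Interface

Orientations are given as [roll, pitch, yaw] about the fixed x, y, z axes, in that order (R = Rz(yaw) Ry(pitch) Rx(roll)).
In Python, from bench import telemetry, snapshot, camera_params, job gives the robot as it stands. The module is installed in compiled form; this text tells all that it offers.
- The arm moves only by the shell command python3 -m jog 'ROWS' [FORCE]. ROWS is JSON, a list that holds one entry, the list of rows, each a list of 7 numbers: the shift along the tool's x, y, z in units of 50 mm (1.0 is 50 mm), then the turn, a rotation vector about the tool's x, y, z in units of 2 pi rad (1.0 is 2 pi rad), then the opening, from 0 (shut) to 1 (fully open). In form: [[[dx, dy, dz, rx, ry, rz, claw], ...]]. A call has 1 to 12 rows; each row shifts and turns the commanded pose from where the row before left it, along the tool's axes as they then stand; what a row does not reach is not made up. A row lasts 1/8 s, in which the tool goes at most 62.5 mm and 10.7 degrees, less where a joint would pass 70% of its speed; a pose out of reach is approached as far as the arm can. A call with a number of a shift or a turn outside -1 to 1 is refused whole. A call with a gripper value outside its range is refused whole. The fingers move at their own pace and stop on an object; FORCE is the grip in N (left out, the last holds). Time passes only in rows, so rows that do not move let the fingers close. It gives the time, the measured TCP pose, the force and the opening at its end, in the units of the state.
- telemetry.sense(): the state, without advancing time (a new reading comes with each control period).
- snapshot(name): name is "scene" or "top" or "wrist"; returns (picture, depth): 420x560x3 uint8, red, green, blue; 420x560 float32, mm along the optical axis (not along the pixel's ray), 0 where there is no reading.
- camera_params(name): a dict with "K" (3x3 intrinsics, pixels), "extrinsics" (4x4, takes a point from camera to world coordinates). Camera axes: x right, y down, z forward; pixel columns grow to the right and rows downward; lengths in mm; the calibration is good to about 2 mm. A picture is of the moment at which its call begins: read the wrist's pose just before it. camera_params takes no time and is no camera call; for the wrist camera it gives the pose at the moment of the call.
- job.hand_in(): hands the job in, once; it reports no verdict.
The state is a dict: "time": time; "joint_pos": joint angles; "qd": joint speeds; "joint_efforts": joint torques, N m; "tool_pos": TCP position; "tcp_rot": TCP orientation; "ft_force": force on the tool from outside, world axes, zero at the start; "wrist_torque": the same for the moment, N m; "finger_gap": finger opening in mm.
Only numpy, scipy, OpenCV 4.12 (cv2) and the standard library are available. Lean on these libraries where they do the work, as an engineer would, in place of code of your own. Each camera call takes 0.05 s, during which the arm holds its last target. There are 200 camera calls.

## Task

The rack has come out of the water bath and its sample pots are wanted for testing. Put the metal probe that was left on top of the rack into the rubber-lined tool tray, unscrew the black hand nut until its thread lets go and put it in the tool tray too, then lift off the hold-down disc and lay it flat in the tool tray. Finally stand every pot upright on the floor of the grey sample tray; leave the bottle, the timer and the weight alone.

Things in the scene. Friction and masses are not known exactly. Their poses are not given: they have to be found in the camera images.
- rack: Bath rack: square aluminium base plate, 200 x 200 x 5 mm, with a 50 mm long folded lip, 17 mm high, mid-way along its +y and -y edges; fixed to the bench; origin at the centre of its underside, z up. At its centre a steel post, 44 mm thick up to its shoulder at z = 42.5 mm. The four pot places lie at (x, y) = (+-46, +-46) mm in its frame, on the base plate (z = 5 mm); not all are filled.
- post_top (a point): Top end of the rack's post, on its axis, 76 mm above the bench. Above its shoulder the post is a coarse right-hand threaded stud, 22 mm over the thread: the nut comes undone anticlockwise seen from above, rises 8 mm a turn and lets go after a little over two turns (about 2.2 to 2.6). Until then it cannot be pulled off; 1 to 2 mm of up-and-down play is normal.
- nut_grip (a point): Black knurled hand nut screwed on the post, its head resting on the disc's hub: head 54 mm across, 24 mm high; below it a threaded steel nose, 36 mm across and 18 mm long, which sits inside the hub. 42 mm high in all, 120 g. This point is on its axis, 34 mm above the nose's lower end and 8 mm below the top of the head; z is its axis, up.
- disc_hub (a point): Aluminium hold-down disc: round, 120 mm across, 6 mm thick, with an upright round hub on top, 48 mm across and 19 mm high, open at the top (bore 40 mm). 260 g. This point: on its axis, half-way up the hub, 15.5 mm above its underside; z is its axis, up. It lies loose on the post's shoulder under the nut, 1.5 mm above the pots' lids, its rim over the inner part of each lid.
- probe_mid (a point): Cylinder probe of the texture analyser, left standing on the hold-down disc beside the nut: aluminium cylinder 25 mm across and 34 mm high with a steel spigot 12 mm across and 22 mm long on top, 56 mm in all, 60 g. This point is on its axis, 18 mm above its lower end; z is its axis, up when it stands.
- pot1_mid (a point): Lidded sample pot 1: white straight-sided plastic pot with a white lid, 48 mm across, 36 mm high, about 75 g (some heavier, some lighter). This point is at its centre, half-way up (18 mm above its underside); z is its axis, up. It stands in the rack at the start, or it is absent.
- pot2_mid (a point): Lidded sample pot 2: white straight-sided plastic pot with a white lid, 48 mm across, 36 mm high, about 75 g (some heavier, some lighter). This point is at its centre, half-way up (18 mm above its underside); z is its axis, up. It stands in the rack at the start, or it is absent.
- pot3_mid (a point): Lidded sample pot 3: white straight-sided plastic pot with a white lid, 48 mm across, 36 mm high, about 75 g (some heavier, some lighter). This point is at its centre, half-way up (18 mm above its underside); z is its axis, up. It stands in the rack at the start, or it is absent.
- pot4_mid (a point): Lidded sample pot 4: white straight-sided plastic pot with a white lid, 48 mm across, 36 mm high, about 75 g (some heavier, some lighter). This point is at its centre, half-way up (18 mm above its underside); z is its axis, up. It stands in the rack at the start, or it is absent.
- tool_tray: Tool tray: long shallow stainless steel tray with a dark rubber lining, 300 mm (its x) by 160 mm (its y) outside, 16 mm high, walls and floor 3 mm; fixed. Origin at the centre of its underside. It stands to one side of the rack, left or right.
- sample_tray: Sample tray: shallow grey plastic tray without lining, 240 mm (its x) by 200 mm (its y) outside, 16 mm high, walls and floor 3 mm; fixed. Origin at the centre of its underside. It stands on the other side of the rack.
- wash_bottle: White bottle, 60 mm across and 150 mm high, beyond the rack; origin at the centre of its underside. Not part of the job.
- timer: White bench timer, 50 x 70 x 20 mm, beyond the rack; origin at the centre of its underside. Not part of the job.
- cal_weight: Steel calibration weight with a knob, 44 mm across and 70 mm high, beyond the rack; origin at the centre of its underside. Not part of the job.
Not all that is in view belongs to the job. Leave any green look-alike of the part that bears pot2_mid alone.

How it is judged:
By the outcome, as a careful person would: the job done as asked, in the order asked, and still so for the second after the job is handed in, with the robot touching nothing.
Of pot1, pot2, pot3, pot4 only 2 to 4 are there at a start; the rules pass over those that are not, and their reading is None.
At some moment in a run one of pot1, pot2, pot3, pot4 may be knocked a few centimetres aside while the robot is not near it.
It also fails if it takes over 210 s, if anything falls off the work surface, if the arm or the gripper's body presses on something with over 40 N, if the wrist force passes 120 N, or if a joint passes its speed limit or range.

## Working session

There is one attempt and no reset: what is moved stays moved. The work goes in short steps, Python scripts to look and compute and a shell command to move; the robot and the scene stay as the last step left them, time stands still between calls to the robot, and variables do not carry over. Pictures are saved under pics/ and viewed, about 12 in all and at most 16, crops included, and the job is handed in when it is done.

```bash
mkdir -p pics; cat > h.py <<'E'
import numpy as np, cv2
from bench import telemetry, snapshot, camera_params, job
def snap(n,f):
    P=camera_params(n); im,d=snapshot(n)
    cv2.imwrite(f'pics/{f}.png',im[:,:,::-1]); np.savez(f'pics/{f}.npz',im=im,d=d,K=P['K'],E=P['extrinsics'])
    return im,d,world(d,P['K'],P['extrinsics'])
def world(d,K,E):
    K=np.array(K);E=np.array(E)
    v,u=np.mgrid[:d.shape[0],:d.shape[1]]
    p=np.stack([(u-K[0,2])/K[0,0]*d,(v-K[1,2])/K[1,1]*d,d],-1)
    w=p@E[:3,:3].T+E[:3,3]; w[d==0]=np.nan
    return w
def load(f):
    z=np.load(f'pics/{f}.npz'); return z['im'],z['d'],world(z['d'],z['K'],z['E'])
E
python3 - <<'E'
from h import *
for n in("scene","top"):
    im,d,w=snap(n,n+'0'); print(n,np.array(camera_params(n)['extrinsics']).round(2).tolist())
s=telemetry.sense(); print(s)
a=cv2.imread('pics/scene0.png');b=cv2.imread('pics/top0.png')
E
```

```text
scene [[-0.29, 0.74, -0.6, 1196.18], [0.96, 0.23, -0.18, 186.81], [0.0, -0.63, -0.78, 902.27], [0.0, 0.0, 0.0, 1.0]]
top [[0.02, -0.99, 0.11, 449.43], [-1.0, -0.01, 0.01, -8.27], [-0.01, -0.11, -0.99, 1033.0], [0.0, 0.0, 0.0, 1.0]]
{'time': 0.1, 'joint_pos': array([ 6.93640793e+01,  7.51066063e+00,  8.53229784e+01, -1.43962228e-04,
        8.72628209e+01, -4.89472395e+00]), 'qd': array([-0.03939464, -0.21740642, -0.1301022 , -0.13034971,  0.02050292,
       -0.04060668]), 'joint_efforts': array([ 1.62132048e-03, -5.70954323e+01, -5.01938367e+01, -1.33520987e-05,
        8.14888015e-03, -8.93597836e-07]), 'tool_pos': array([162.59466442, 577.02914794, 230.35118637]), 'tcp_rot': array([-1.79903880e+02, -8.08719446e-03,  1.64258803e+02]), 'ft_force': array([-0.15832038,  0.37196593, -0.02169864]), 'wrist_torque': array([ 0.01307201, -0.02241698,  0.02036219]), 'finger_gap': 85.45251819589727}
```

View pics/top0.png

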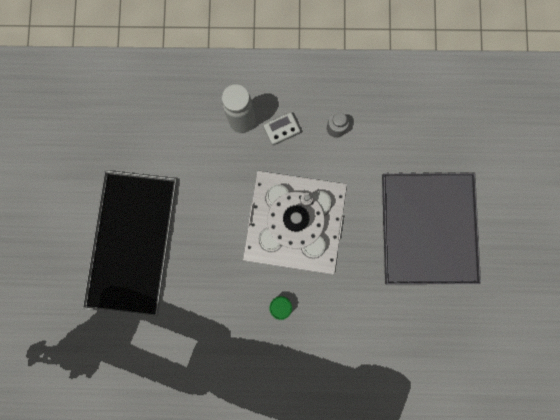

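View pics/scene0.png

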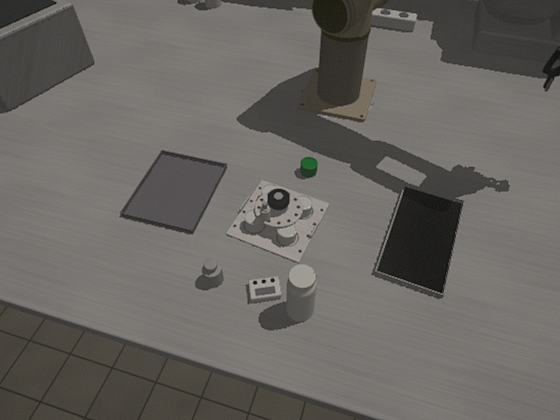

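Top view: black tool tray at (131,242) on +y, grey sample tray at (431,228), rack at (295,222), nut at (296,218), probe at about (308,198). There are four white pots at (277,195), (321,201), (270,239) and (314,246). The green look-alike at (281,308) stays where it is. Next I'll measure positions from depth.

```bash
python3 - <<'E'
from h import *
im,d,w=load('top0')
crop=im[165:280,240:352,::-1]; cv2.imwrite('pics/crop0.png',cv2.resize(crop,None,fx=5,fy=5,interpolation=cv2.INTER_CUBIC))
def box(u0,u1,v0,v1): 
    m=np.zeros(d.shape,bool); m[v0:v1,u0:u1]=1; return m
R=box(235,360,160,290); z=w[...,2]
def st(n,m):
    p=w[m]; print(n,m.sum(),np.nanmean(p,0).round(1),np.nanmin(p,0).round(0),np.nanmax(p,0).round(0))
for lo,hi in [(100,125),(78,100),(66,78),(45,57),(33,45),(2,12)]:
    m=(R&(z>lo)&(z<hi)).astype(np.uint8); n,l,s,c=cv2.connectedComponentsWithStats(m)
    for i in range(1,n):
        if s[i,4]>12: print(lo,hi,s[i].tolist(),end=' ');st('',l==i)
def rect(n,m):
    m=m.astype(np.uint8); n_,l,s,c=cv2.connectedComponentsWithStats(m); i=1+np.argmax(s[1:,4]); st(n,l==i)
    p=w[l==i][:,:2].astype(np.float32); r=cv2.minAreaRect(p); print(r)
rect('rack',R&(z>2.5))
g=im.astype(int).mean(-1)
dark=g<45
rect('tool',box(75,185,165,305)&dark&(im.astype(int).mean(-1)<40))
m=box(375,490,165,290); print('floor z of sample',np.nanmedian(z[box(410,450,200,260)]),'tool',np.nanmedian(z[box(115,145,200,260)]),'bench',np.nanmedian(z[box(190,235,180,280)]))
for n,b in(('tool',(75,190,160,320)),('samp',(370,490,160,295))):
    rect(n+' z',box(*b)&(z>8)&(z<25))
st('green',box(265,300,290,325)&(z>20))
E
```

```text
100 125 [304, 194, 6, 6, 29]  29 [584.5 -50.5 104. ] [580. -55. 101.] [590. -45. 107.]
78 100 [301, 192, 12, 13, 86]  86 [583.  -50.5  84. ] [573. -62.  78.] [597. -40. 100.]
78 100 [283, 204, 27, 28, 556]  556 [544.1 -29.9  90.4] [518. -56.  79.] [572.  -4.  95.]
45 57 [267, 191, 58, 57, 1743]  1743 [540.  -27.7  48. ] [486. -90.  45.] [604.  30.  55.]
33 45 [267, 184, 22, 21, 257]  257 [602.5  12.4  39.2] [576. -14.  34.] [620.  31.  45.]
33 45 [312, 191, 19, 22, 249]  249 [588.2 -86.4  39.1] [ 561. -103.   34.] [606. -65.  45.]
33 45 [259, 228, 21, 22, 284]  284 [500.9  27.5  39.1] [482.   4.  34.] [526.  46.  45.]
33 45 [303, 236, 23, 21, 284]  284 [487.  -72.8  39.2] [469. -93.  35.] [511. -47.  44.]
2 12 [242, 168, 105, 108, 4219]  4219 [540.1 -29.1   4.7] [ 429. -141.    2.] [662.  84.  12.]
rack 7622 [541.2 -29.3  27.8] [ 429. -141.    3.] [662.  84. 107.]
((546.29296875, -30.07403564453125), (205.32736206054688, 207.61778259277344), 82.13037109375)
tool 8676 [496.  328.8   3.2] [359. 240.  -4.] [644. 416.  11.]
((529.6033935546875, 383.0218200683594), (133.95140075683594, 319.4353942871094), 57.044647216796875)
floor z of sample 2.1436110256719303 tool 3.122529973926248 bench -0.4437564946197199
tool z 925 [490.6 331.6  14. ] [337. 232.   8.] [651. 421.  22.]
((493.5946960449219, 326.29638671875), (162.28350830078125, 300.59564208984375), 84.06471252441406)
samp z 414 [ 514.7 -402.4   13.7] [ 415. -425.    8.] [ 655. -268.   20.]
((535.0516967773438, -344.7444152832031), (237.60031127929688, 157.58616638183594), 0.9278305768966675)
green 420 [361.8  -1.1  34.3] [340. -23.  28.] [385.  23.  40.]
```

View pics/crop0.png

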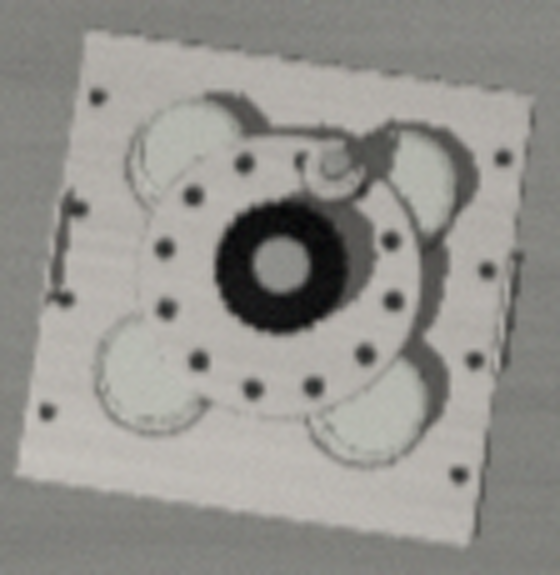

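The crop shows the probe at crop (333,165), standing on the disc beside the black nut at (282,265). All four white pots sit under the disc rim, and the green one is outside the rack. The white ones in the rack are the pots meant. I'll plan the approach to the probe.

```bash
cat > plan.py <<'E'
import sys; from h import *
from scipy.spatial.transform import Rotation as Ro
# usage: plan.py x y z [jaw angle deg] : whole shift in tool units (after turning), turn in units
s=telemetry.sense(); p=s['tool_pos']; e=s['tcp_rot']; yaw=e[2]
print('t',round(s['time'],2),'tcp',p.round(1),'rot',e.round(2),'F',s['ft_force'].round(1),'gap',round(s['finger_gap'],1),'j6',round(s['joint_pos'][5],1),'jaw',round((yaw-90)%180,1))
if len(sys.argv)>3:
    t=np.array(sys.argv[1:4],float); R=Ro.from_euler('xyz',e,degrees=True)
    print('shift (now)',(R.inv().apply(t-p)/50).round(3))
    if len(sys.argv)>4:
        dy=(float(sys.argv[4])-(yaw-90)+90)%180-90
        R2=Ro.from_euler('z',dy,degrees=True)*R
        print('dyaw',round(dy,1),'rz units',round(-dy/360,4),'shift after turn',(R2.inv().apply(t-p)/50).round(3))
E
python3 plan.py 584.5 -50.5 130 63
```

```text
t 0.1 tcp [162.6 577.  230.4] rot [-1.7990e+02 -1.0000e-02  1.6426e+02] F [-0.2  0.4 -0. ] gap 85.5 j6 -4.9 jaw 74.3
shift (now) [-11.527  -9.787   2.022]
dyaw -11.3 rz units 0.0313 shift after turn [-13.217  -7.348   2.017]
```

```bash
python3 -m jog '[[[0,0,0,0,0,0.0157,1],[0,0,0,0,0,0.0157,1],[-0.826,-0.459,0,0,0,0,1],[-0.826,-0.459,0,0,0,0,1],[-0.826,-0.459,0,0,0,0,1],[-0.826,-0.459,0,0,0,0,1],[-0.826,-0.459,0,0,0,0,1],[-0.826,-0.459,0,0,0,0,1],[-0.826,-0.459,0,0,0,0,1],[-0.826,-0.459,0,0,0,0,1],[-0.826,-0.459,0,0,0,0,1],[-0.826,-0.459,0,0,0,0,1]]]' 40
python3 -m jog '[[[-0.826,-0.459,0,0,0,0,1],[-0.826,-0.459,0,0,0,0,1],[-0.826,-0.459,0,0,0,0,1],[-0.826,-0.459,0,0,0,0,1],[-0.826,-0.459,0,0,0,0,1],[-0.826,-0.459,0,0,0,0,1],[0,0,0.5,0,0,0,1],[0,0,0.5,0,0,0,1],[0,0,0,0,0,0,1],[0,0,0,0,0,0,1]]]'
python3 plan.py 584.5 -50.5 51 63
python3 - <<'E'
from h import *
snap('wrist','w1')
E
```

```text
time: 1.6
tool_pos: [426.7, 183.8, 231.0]
tcp_rot: [-180.0, -0.0, 153.0]
ft_force: [0.2, 0.2, 0.1]
finger_gap: 85.5
time: 2.85
tool_pos: [584.6, -50.0, 182.1]
tcp_rot: [180.0, 0.0, 153.0]
ft_force: [0.4, -0.1, 0.4]
finger_gap: 85.3
t 2.85 tcp [584.6 -50.  182.1] rot [1.7999e+02 3.0000e-02 1.5296e+02] F [ 0.4 -0.1  0.4] gap 85.3 j6 -72.9 jaw 63.0
shift (now) [-0.003 -0.011  2.622]
dyaw 0.0 rz units -0.0001 shift after turn [-0.003 -0.011  2.622]
```

View pics/w1.png

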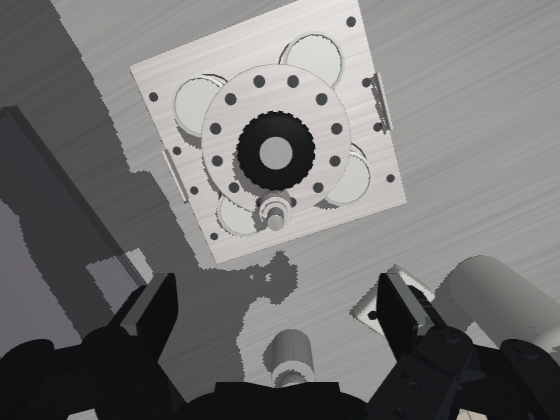

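The wrist view is well aligned: the probe at (276,212) is centred between the fingers, and the nut is at (276,153). I'll descend and grip, and measure the nut from this same picture.

```bash
python3 - <<'E'
from h import *
im,d,w=load('w1'); z=w[...,2]
for n,lo,hi,v0,v1,u0,u1 in(('nut',87,97,100,200,230,325),('spigot',98,110,190,240,255,300),('hubdisc',44,52,60,230,190,360),('pots',36,43.5,20,240,160,380)):
    m=np.zeros(z.shape,np.uint8); m[v0:v1,u0:u1]=1; m&=((z>lo)&(z<hi)).astype(np.uint8)
    k,l,s,c=cv2.connectedComponentsWithStats(m)
    for i in range(1,k):
        if s[i,4]>60:
            p=w[l==i]; print(n,s[i,4],p.mean(0).round(1),'circ',[np.round(q,1) for q in cv2.minEnclosingCircle(p[:,:2].astype(np.float32))])
E
python3 -m jog '[[[0,0,0.5,0,0,0,1],[0,0,0.5,0,0,0,1],[0,0,0.5,0,0,0,1],[0,0,0.5,0,0,0,1],[0,0,0.4,0,0,0,1],[0,0,0.2,0,0,0,1],[0,0,0,0,0,0,1],[0,0,0,0,0,0,0.5],[0,0,0,0,0,0,0.2],[0,0,0,0,0,0,0],[0,0,0,0,0,0,0],[0,0,0,0,0,0,0]]]' 40
python3 -m jog '[[[0,0,0,0,0,0,0],[0,0,0,0,0,0,0],[0,0,0,0,0,0,0]]]'; python3 plan.py 601 313 180 83
```

```text
nut 4717 [544.6 -30.5  90.2] circ [array([545.5, -31. ]), np.float64(27.1)]
spigot 251 [585.  -51.4 102.9] circ [array([585.5, -51.8]), np.float64(6.0)]
hubdisc 12276 [537.1 -26.6  47.4] circ [array([545.6, -31. ]), np.float64(60.0)]
pots 2291 [501.5  26.9  38.7] circ [array([505.7,  21.9]), np.float64(23.9)]
pots 1992 [487.1 -74.   38.6] circ [array([492.8, -70.3]), np.float64(23.9)]
pots 1519 [603.8  11.9  38.7] circ [array([598.1,   7.3]), np.float64(23.8)]
pots 1234 [588.8 -89.7  38.5] circ [array([585.6, -83.5]), np.float64(23.6)]
time: 4.4
tool_pos: [584.7, -50.1, 51.8]
tcp_rot: [180.0, 0.0, 153.0]
ft_force: [0.6, -0.3, 2.9]
finger_gap: 23.9
time: 4.78
tool_pos: [584.7, -50.1, 51.6]
tcp_rot: [180.0, 0.0, 153.0]
ft_force: [1.2, -0.6, 3.8]
finger_gap: 23.8
t 4.78 tcp [584.7 -50.1  51.6] rot [1.7999e+02 4.0000e-02 1.5295e+02] F [ 1.2 -0.6  3.8] gap 23.8 j6 -72.9 jaw 63.0
shift (now) [ 3.01   6.617 -2.569]
dyaw 20.0 rz units -0.0557 shift after turn [ 0.559  7.249 -2.567]
```

```bash
python3 -m jog '[[[0,0,-0.2,0,0,0,0],[0,0,-0.5,0,0,0,0],[0,0,-0.6,0,0,0,0],[0,0,-0.6,0,0,0,0],[0,0,-0.667,0,0,0,0],[0,0,0,0,0,-0.0278,0],[0,0,0,0,0,-0.0278,0],[0.06,0.7,0,0,0,0,0],[0.07,0.9,0,0,0,0,0],[0.07,0.95,0,0,0,0,0],[0.07,0.95,0,0,0,0,0],[0.07,0.95,0,0,0,0,0]]]'
python3 -m jog '[[[0.07,0.95,0,0,0,0,0],[0.07,0.95,0,0,0,0,0],[0.08,0.9,0,0,0,0,0],[0,0,0,0,0,0,0],[0,0,0,0,0,0,0]]]'; python3 plan.py 601 313 7 83
```

```text
time: 6.28
tool_pos: [594.2, 174.3, 179.7]
tcp_rot: [-180.0, -0.0, 173.0]
ft_force: [1.0, 0.2, -0.9]
finger_gap: 23.9
time: 6.9
tool_pos: [600.5, 312.9, 179.2]
tcp_rot: [-179.9, -0.1, 173.0]
ft_force: [0.5, -0.3, -0.9]
finger_gap: 24.0
t 6.9 tcp [600.5 312.9 179.2] rot [-1.7994e+02 -5.0000e-02  1.7300e+02] F [ 0.5 -0.3 -0.9] gap 24.0 j6 -59.8 jaw 83.0
shift (now) [-0.013  0.008  3.445]
dyaw -0.0 rz units 0.0 shift after turn [-0.013  0.008  3.445]
```

```bash
python3 -m jog '[[[0,0,0.6,0,0,0,0],[0,0,0.8,0,0,0,0],[0,0,0.8,0,0,0,0],[0,0,0.6,0,0,0,0],[0,0,0.4,0,0,0,0],[0,0,0.2,0,0,0,0],[0,0,0,0,0,0,0],[0,0,0,0,0,0,0]]]'
python3 -m jog '[[[0,0,0.02,0,0,0,0],[0,0,0.02,0,0,0,0],[0,0,0,0,0,0,0]]]'
```

```text
time: 7.9
tool_pos: [602.0, 313.6, 11.3]
tcp_rot: [179.9, 0.1, 173.0]
ft_force: [-0.2, 0.8, -0.2]
finger_gap: 23.8
time: 8.28
tool_pos: [600.9, 313.2, 7.7]
tcp_rot: [180.0, 0.0, 173.0]
ft_force: [-0.5, 0.8, 0.1]
finger_gap: 23.9
```

```bash
python3 -m jog '[[[0,0,0.02,0,0,0,0],[0,0,0,0,0,0,0],[0,0,0,0,0,0,0.35],[0,0,0,0,0,0,0.5],[0,0,0,0,0,0,0.8],[0,0,0,0,0,0,1],[0,0,-0.5,0,0,0,1],[0,0,-0.8,0,0,0,1],[0,0,-0.9,0,0,0,1],[0,0,-0.9,0,0,0,1],[0,0,0,0,0,0,1]]]'
python3 plan.py 545.3 -31 150
```

```text
time: 9.65
tool_pos: [603.9, 314.5, 168.0]
tcp_rot: [179.7, 0.5, 173.0]
ft_force: [0.8, -0.7, -0.0]
finger_gap: 85.2
t 9.65 tcp [603.9 314.5 168. ] rot [179.72   0.48 172.97] F [ 0.8 -0.7 -0. ] gap 85.2 j6 -59.8 jaw 83.0
shift (now) [ 0.321 -7.003  0.323]
```

```bash
python3 -m jog '[[[0.033,-0.771,0,0,0,0,1],[0.033,-0.9,0,0,0,0,1],[0.033,-0.9,0,0,0,0,1],[0.033,-0.9,0,0,0,0,1],[0.033,-0.9,0,0,0,0,1],[0.033,-0.9,0,0,0,0,1],[0.033,-0.9,0,0,0,0,1],[0.033,-0.8,0,0,0,0,1],[0,0,0,0,0,0.0293,1],[0,0,0,0,0,0.0293,1],[0,0,0,0,0,0.0293,1],[0,0,0,0,0,0.0293,1]]]'
python3 -m jog '[[[0,0,0,0,0,0.0293,1],[0,0,0,0,0,0.0293,1],[0,0,0,0,0,0.0293,1],[0,0,0,0,0,0.0293,1],[0,0,0,0,0,0.0293,1],[0,0,0,0,0,0.0293,1],[0,0,0,0,0,0.0293,1],[0,0,0,0,0,0.0293,1],[0,0,0,0,0,0.0293,1],[0,0,0,0,0,0.0293,1]]]'
python3 -m jog '[[[0,0,0,0,0,0.0293,1],[0,0,0,0,0,0.0293,1],[0,0,0,0,0,0.0293,1],[0,0,0,0,0,0.0293,1],[0,0,0,0,0,0.0293,1],[0,0,0,0,0,0.0293,1],[0,0,0,0,0,0.0293,1],[0,0,0,0,0,0.0293,1],[0,0,0,0,0,0,1],[0,0,0,0,0,0,1]]]'; python3 plan.py 545.3 -31 63
```

```text
time: 11.15
tool_pos: [544.6, -31.2, 160.7]
tcp_rot: [-179.9, -0.1, 130.4]
ft_force: [0.5, 0.1, -0.5]
finger_gap: 85.1
time: 12.4
tool_pos: [544.6, -31.1, 160.7]
tcp_rot: [-180.0, 0.1, 24.9]
ft_force: [0.4, 0.2, -0.2]
finger_gap: 85.4
time: 13.65
tool_pos: [544.9, -31.1, 161.2]
tcp_rot: [180.0, 0.0, -58.8]
ft_force: [-0.3, 0.3, -0.3]
finger_gap: 85.2
t 13.65 tcp [544.9 -31.1 161.2] rot [ 1.7997e+02  2.0000e-02 -5.8850e+01] F [-0.3  0.3 -0.3] gap 85.2 j6 140.2 jaw 31.2
shift (now) [ 0.003 -0.009  1.964]
```

```bash
python3 -m jog '[[[0,0,0.5,0,0,0,1],[0,0,0.6,0,0,0,1],[0,0,0.5,0,0,0,1],[0,0,0.36,0,0,0,1],[0,0,0,0,0,0,1],[0,0,0,0,0,0,0.7],[0,0,0,0,0,0,0.4],[0,0,0,0,0,0,0.3],[0,0,0,0,0,0,0.3],[0,0,0,0,0,0,0.3],[0,0,0,0,0,0,0.3]]]' 70
python3 -m jog '[[[0,0,-0.0047,0,0,-0.015,0.3],[0,0,-0.0047,0,0,-0.0292,0.3],[0,0,-0.0047,0,0,-0.0292,0.3],[0,0,-0.0047,0,0,-0.0292,0.3],[0,0,-0.0047,0,0,-0.0292,0.3],[0,0,-0.0047,0,0,-0.0292,0.3]]]'; python3 plan.py
```

```text
time: 15.02
tool_pos: [546.6, -31.4, 65.6]
tcp_rot: [-179.9, -0.1, -59.1]
ft_force: [-0.2, -0.3, 5.2]
finger_gap: 52.1
time: 15.78
tool_pos: [545.6, -31.2, 65.7]
tcp_rot: [180.0, -0.1, -0.8]
ft_force: [0.2, 0.3, 0.8]
finger_gap: 51.9
t 15.78 tcp [545.6 -31.2  65.7] rot [ 1.7999e+02 -7.0000e-02 -7.7000e-01] F [0.2 0.3 0.8] gap 51.9 j6 82.1 jaw 89.2
```

```bash
python3 -m jog '[[[0,0,-0.0047,0,0,-0.0292,0.3],[0,0,-0.0047,0,0,-0.0292,0.3],[0,0,-0.0047,0,0,-0.0292,0.3],[0,0,-0.0047,0,0,-0.0292,0.3],[0,0,-0.0047,0,0,-0.0292,0.3],[0,0,-0.0047,0,0,-0.0292,0.3],[0,0,-0.0047,0,0,-0.0292,0.3],[0,0,-0.0047,0,0,-0.0292,0.3],[0,0,-0.0047,0,0,-0.0292,0.3],[0,0,-0.0047,0,0,-0.0292,0.3],[0,0,-0.0047,0,0,-0.0292,0.3],[0,0,-0.0047,0,0,-0.0292,0.3]]]'
python3 -m jog '[[[0,0,-0.0047,0,0,-0.0292,0.3],[0,0,-0.0047,0,0,-0.0292,0.3],[0,0,-0.0047,0,0,-0.0292,0.3],[0,0,-0.0047,0,0,-0.0292,0.3],[0,0,-0.0047,0,0,-0.0292,0.3],[0,0,-0.0047,0,0,-0.0292,0.3],[0,0,-0.0047,0,0,-0.0292,0.3],[0,0,-0.0047,0,0,-0.0292,0.3],[0,0,-0.0047,0,0,-0.0292,0.3],[0,0,0,0,0,0,0.3],[0,0,0,0,0,0,0.3]]]'; python3 plan.py
```

```text
time: 17.27
tool_pos: [545.5, -31.0, 68.5]
tcp_rot: [180.0, 0.0, 125.4]
ft_force: [0.6, 0.2, 0.0]
finger_gap: 52.0
time: 18.65
tool_pos: [545.5, -31.2, 70.5]
tcp_rot: [-180.0, 0.0, -140.6]
ft_force: [0.2, 0.4, 1.1]
finger_gap: 51.7
t 18.65 tcp [545.5 -31.2  70.5] rot [-1.7996e+02  3.0000e-02 -1.4061e+02] F [0.2 0.4 1.1] gap 51.7 j6 -138.0 jaw 129.4
```

```bash
python3 -m jog '[[[0,0,0,0,0,0,1],[0,0,0,0,0,0,1],[0,0,0,0,0,0,1],[0,0,0,0,0,0.0292,1],[0,0,0,0,0,0.0292,1],[0,0,0,0,0,0.0292,1],[0,0,0,0,0,0.0292,1],[0,0,0,0,0,0.0292,1],[0,0,0,0,0,0.0292,1],[0,0,0,0,0,0.0292,1],[0,0,0,0,0,0.0292,1],[0,0,0,0,0,0.0292,1]]]'
python3 -m jog '[[[0,0,0,0,0,0.0292,1],[0,0,0,0,0,0.0292,1],[0,0,0,0,0,0.0292,1],[0,0,0,0,0,0.0292,1],[0,0,0,0,0,0.0292,1],[0,0,0,0,0,0.0292,1],[0,0,0,0,0,0.0292,1],[0,0,0,0,0,0.0292,1],[0,0,0,0,0,0.0292,1],[0,0,0,0,0,0.0292,1],[0,0,0,0,0,0.0292,1],[0,0,0,0,0,0.0292,1]]]'
python3 -m jog '[[[0,0,0,0,0,0.0292,1],[0,0,0,0,0,0.0292,1],[0,0,0,0,0,0.0292,1],[0,0,0,0,0,0.0292,1],[0,0,0,0,0,0.0292,1],[0,0,0,0,0,0.0292,1],[0,0,0,0,0,0,0.6],[0,0,0,0,0,0,0.4],[0,0,0,0,0,0,0.3],[0,0,0,0,0,0,0.3],[0,0,0,0,0,0,0.3],[0,0,0,0,0,0,0.3]]]'; python3 plan.py
python3 -m jog '[[[0,0,-0.0047,0,0,-0.0292,0.3],[0,0,-0.0047,0,0,-0.0292,0.3],[0,0,-0.0047,0,0,-0.0292,0.3],[0,0,-0.0047,0,0,-0.0292,0.3],[0,0,-0.0047,0,0,-0.0292,0.3],[0,0,-0.0047,0,0,-0.0292,0.3],[0,0,-0.0047,0,0,-0.0292,0.3],[0,0,-0.0047,0,0,-0.0292,0.3],[0,0,-0.0047,0,0,-0.0292,0.3],[0,0,-0.0047,0,0,-0.0292,0.3],[0,0,-0.0047,0,0,-0.0292,0.3],[0,0,-0.0047,0,0,-0.0292,0.3]]]'; python3 plan.py
```

```text
time: 20.15
tool_pos: [545.1, -31.1, 69.9]
tcp_rot: [-180.0, -0.0, 124.6]
ft_force: [-0.5, -0.2, -0.0]
finger_gap: 85.5
time: 21.65
tool_pos: [545.1, -31.1, 69.9]
tcp_rot: [180.0, 0.0, -1.5]
ft_force: [1.0, 0.1, -0.0]
finger_gap: 85.5
time: 23.15
tool_pos: [545.5, -31.2, 70.3]
tcp_rot: [-180.0, -0.0, -64.2]
ft_force: [0.8, 0.2, 2.7]
finger_gap: 52.2
t 23.15 tcp [545.5 -31.2  70.3] rot [-1.7996e+02 -3.0000e-02 -6.4180e+01] F [0.8 0.2 2.7] gap 52.2 j6 145.5 jaw 25.8
time: 24.65
tool_pos: [545.3, -31.2, 73.1]
tcp_rot: [180.0, -0.0, 62.3]
ft_force: [-0.5, 0.2, 3.5]
finger_gap: 52.1
t 24.65 tcp [545.3 -31.2  73.1] rot [179.98  -0.    62.3 ] F [-0.5  0.2  3.5] gap 52.1 j6 19.0 jaw 152.3
```

```bash
python3 -m jog '[[[0,0,-0.0047,0,0,-0.0292,0.3],[0,0,-0.0047,0,0,-0.0292,0.3],[0,0,-0.0047,0,0,-0.0292,0.3],[0,0,-0.0047,0,0,-0.0292,0.3],[0,0,-0.0047,0,0,-0.0292,0.3],[0,0,-0.0047,0,0,-0.0292,0.3],[0,0,-0.0047,0,0,-0.0292,0.3],[0,0,-0.0047,0,0,-0.0292,0.3],[0,0,-0.0047,0,0,-0.0292,0.3],[0,0,-0.0047,0,0,-0.0292,0.3],[0,0,-0.0047,0,0,-0.0292,0.3],[0,0,-0.0047,0,0,-0.0292,0.3]]]'
python3 -m jog '[[[0,0,-0.0047,0,0,-0.0292,0.3],[0,0,-0.0047,0,0,-0.0292,0.3],[0,0,-0.0047,0,0,-0.0292,0.3],[0,0,0,0,0,0,0.3],[0,0,0,0,0,0,0.3],[0,0,0,0,0,0,1],[0,0,0,0,0,0,1],[0,0,0,0,0,0,1],[0,0,0,0,0,0.0292,1],[0,0,0,0,0,0.0292,1],[0,0,0,0,0,0.0292,1]]]'; python3 plan.py
python3 -m jog '[[[0,0,0,0,0,0.0292,1],[0,0,0,0,0,0.0292,1],[0,0,0,0,0,0.0292,1],[0,0,0,0,0,0.0292,1],[0,0,0,0,0,0.0292,1],[0,0,0,0,0,0.0292,1],[0,0,0,0,0,0.0292,1],[0,0,0,0,0,0.0292,1],[0,0,0,0,0,0.0292,1],[0,0,0,0,0,0.0292,1],[0,0,0,0,0,0.0292,1],[0,0,0,0,0,0.0292,1]]]'
python3 -m jog '[[[0,0,0,0,0,0.0292,1],[0,0,0,0,0,0.0292,1],[0,0,0,0,0,0.0292,1],[0,0,0,0,0,0.0292,1],[0,0,0,0,0,0.0292,1],[0,0,0,0,0,0.0292,1],[0,0,0,0,0,0.0292,1],[0,0,0,0,0,0.0292,1],[0,0,0,0,0,0.0292,1],[0,0,0,0,0,0.0292,1],[0,0,0,0,0,0.0292,1],[0,0,0,0,0,0.0292,1]]]'
python3 -m jog '[[[0,0,0,0,0,0,0.6],[0,0,0,0,0,0,0.4],[0,0,0,0,0,0,0.3],[0,0,0,0,0,0,0.3],[0,0,0,0,0,0,0.3],[0,0,0,0,0,0,0.3]]]'; python3 plan.py
```

```text
time: 26.15
tool_pos: [545.3, -31.1, 75.9]
tcp_rot: [-180.0, 0.0, -171.6]
ft_force: [-0.4, -0.4, 3.5]
finger_gap: 51.9
time: 27.52
tool_pos: [545.0, -31.1, 76.1]
tcp_rot: [180.0, -0.0, -172.3]
ft_force: [-0.5, 1.2, 0.0]
finger_gap: 85.3
t 27.52 tcp [545.  -31.1  76.1] rot [ 1.7999e+02 -2.0000e-02 -1.7229e+02] F [-0.5  1.2  0. ] gap 85.3 j6 -106.4 jaw 97.7
time: 29.02
tool_pos: [545.0, -31.1, 76.1]
tcp_rot: [-180.0, 0.0, 61.6]
ft_force: [0.3, -0.6, 0.7]
finger_gap: 85.5
time: 30.52
tool_pos: [545.0, -31.1, 76.1]
tcp_rot: [180.0, 0.0, -64.6]
ft_force: [-0.1, 0.1, 0.4]
finger_gap: 85.4
time: 31.28
tool_pos: [545.4, -31.2, 76.6]
tcp_rot: [-180.0, -0.0, -64.2]
ft_force: [0.6, -0.7, 3.2]
finger_gap: 51.8
t 31.27 tcp [545.4 -31.2  76.6] rot [-1.7997e+02 -2.0000e-02 -6.4180e+01] F [ 0.6 -0.7  3.2] gap 51.8 j6 145.5 jaw 25.8
```

Third stroke, ending at about 2.35 turns, then a small test lift.

```bash
python3 -m jog '[[[0,0,-0.0047,0,0,-0.0292,0.3],[0,0,-0.0047,0,0,-0.0292,0.3],[0,0,-0.0047,0,0,-0.0292,0.3],[0,0,-0.0047,0,0,-0.0292,0.3],[0,0,-0.0047,0,0,-0.0292,0.3],[0,0,-0.0047,0,0,-0.0292,0.3],[0,0,-0.0047,0,0,-0.0292,0.3],[0,0,-0.0047,0,0,-0.0292,0.3],[0,0,-0.0047,0,0,-0.0292,0.3],[0,0,-0.0047,0,0,-0.0292,0.3],[0,0,-0.0047,0,0,-0.0292,0.3],[0,0,-0.0047,0,0,-0.0292,0.3]]]'
python3 -m jog '[[[0,0,-0.0047,0,0,-0.0292,0.3],[0,0,-0.0047,0,0,-0.0292,0.3],[0,0,-0.0047,0,0,-0.0292,0.3],[0,0,-0.0047,0,0,-0.0292,0.3],[0,0,-0.0047,0,0,-0.0292,0.3],[0,0,-0.0047,0,0,-0.0292,0.3],[0,0,-0.0047,0,0,-0.0292,0.3],[0,0,-0.0047,0,0,-0.0292,0.3],[0,0,-0.0047,0,0,-0.0292,0.3],[0,0,-0.0047,0,0,-0.0292,0.3],[0,0,-0.0047,0,0,-0.0292,0.3],[0,0,-0.0047,0,0,-0.0292,0.3]]]'
python3 -m jog '[[[0,0,-0.0047,0,0,-0.0292,0.3],[0,0,-0.0047,0,0,-0.0292,0.3],[0,0,-0.0047,0,0,-0.0292,0.3],[0,0,0,0,0,0,0.3],[0,0,0,0,0,0,0.3]]]'; python3 plan.py
python3 -m jog '[[[0,0,-0.02,0,0,0,0.3],[0,0,-0.02,0,0,0,0.3],[0,0,0,0,0,0,0.3]]]'
```

```text
time: 32.78
tool_pos: [545.3, -31.1, 79.4]
tcp_rot: [180.0, -0.0, 62.3]
ft_force: [1.3, 1.3, 2.7]
finger_gap: 52.3
time: 34.28
tool_pos: [545.3, -31.1, 82.2]
tcp_rot: [180.0, 0.0, -171.6]
ft_force: [0.3, 0.2, 4.0]
finger_gap: 52.0
time: 34.9
tool_pos: [545.3, -31.1, 82.8]
tcp_rot: [-180.0, 0.0, -140.6]
ft_force: [0.4, 0.1, 4.3]
finger_gap: 52.2
t 34.9 tcp [545.3 -31.1  82.8] rot [-1.7999e+02  1.0000e-02 -1.4061e+02] F [0.4 0.1 4.3] gap 52.2 j6 -138.0 jaw 129.4
time: 35.28
tool_pos: [544.7, -31.1, 84.2]
tcp_rot: [180.0, -0.0, -140.4]
ft_force: [-0.5, 0.4, -0.8]
finger_gap: 52.4
```

```bash
python3 -m jog '[[[0,0,-0.02,0,0,0,0.3],[0,0,-0.02,0,0,0,0.3],[0,0,0,0,0,0,0.3],[0,0,0,0,0,0,0.3]]]'
```

```text
time: 35.78
tool_pos: [544.9, -31.1, 86.5]
tcp_rot: [180.0, -0.0, -140.4]
ft_force: [-2.1, -0.6, -1.5]
finger_gap: 51.9
```

```bash
python3 -m jog '[[[0,0,-0.2,0,0,0,0.3],[0,0,-0.4,0,0,0,0.3],[0,0,-0.6,0,0,0,0.3],[0,0,-0.5,0,0,0,0.3],[0,0,-0.3,0,0,0,0.3],[0,0,0,0,0,0,0.3],[0,0,0,0,0,0.0258,0.3],[0,0,0,0,0,0.0258,0.3],[0,0,0,0,0,0.0258,0.3],[0,0,0,0,0,0.0258,0.3],[0,0,0,0,0,0.0258,0.3],[0,0,0,0,0,0,0.3]]]'; python3 plan.py 529 322 150 83
```

```text
time: 37.28
tool_pos: [544.4, -31.0, 185.2]
tcp_rot: [180.0, -0.1, 173.2]
ft_force: [-1.0, -0.0, -1.7]
finger_gap: 52.0
t 37.27 tcp [544.4 -31.  185.2] rot [ 1.8000e+02 -1.2000e-01  1.7324e+02] F [-1.  -0.  -1.7] gap 52.0 j6 -91.9 jaw 83.2
shift (now) [1.136 6.975 0.708]
dyaw -0.2 rz units 0.0007 shift after turn [1.165 6.97  0.708]
```

```bash
python3 -m jog '[[[0.143,0.7,0,0,0,0,0.3],[0.143,0.9,0,0,0,0,0.3],[0.143,0.95,0,0,0,0,0.3],[0.143,0.95,0,0,0,0,0.3],[0.143,0.95,0,0,0,0,0.3],[0.143,0.95,0,0,0,0,0.3],[0.143,0.87,0,0,0,0,0.3],[0.139,0.7,0,0,0,0,0.3],[0,0,0,0,0,0,0.3],[0,0,0,0,0,0,0.3]]]'
python3 -m jog '[[[0,0,0.5,0,0,0,0.3],[0,0,0.7,0,0,0,0.3],[0,0,0.7,0,0,0,0.3],[0,0,0.6,0,0,0,0.3],[0,0,0.4,0,0,0,0.3],[0,0,0.2,0,0,0,0.3],[0,0,0.05,0,0,0,0.3],[0,0,0,0,0,0,0.3],[0,0,0,0,0,0,0.3]]]'; python3 plan.py 529 322 20 83
```

```text
time: 38.52
tool_pos: [529.6, 321.1, 185.8]
tcp_rot: [-179.9, -0.1, 173.3]
ft_force: [-0.6, 0.5, -0.2]
finger_gap: 52.0
time: 39.65
tool_pos: [530.7, 322.1, 30.5]
tcp_rot: [179.9, 0.1, 173.2]
ft_force: [0.7, 0.5, -1.4]
finger_gap: 52.0
t 39.65 tcp [530.7 322.1  30.5] rot [1.7994e+02 1.0000e-01 1.7319e+02] F [ 0.7  0.5 -1.4] gap 52.0 j6 -56.7 jaw 83.2
shift (now) [ 0.035 -0.006  0.209]
dyaw -0.2 rz units 0.0005 shift after turn [ 0.035 -0.006  0.209]
```

```bash
python3 -m jog '[[[0,0,0.08,0,0,0,0.3],[0,0,0.06,0,0,0,0.3],[0,0,0.04,0,0,0,0.3],[0,0,0,0,0,0,0.3],[0,0,0,0,0,0,0.3]]]'; python3 -m jog '[[[0,0,0.02,0,0,0,0.3],[0,0,0.02,0,0,0,0.3],[0,0,0,0,0,0,0.3]]]'
```

```text
time: 40.28
tool_pos: [529.9, 321.7, 20.2]
tcp_rot: [180.0, -0.0, 173.2]
ft_force: [0.3, -0.1, -1.1]
finger_gap: 52.6
time: 40.65
tool_pos: [530.4, 321.8, 19.2]
tcp_rot: [180.0, 0.0, 173.2]
ft_force: [-1.8, -1.3, 5.4]
finger_gap: 51.9
```

```bash
python3 -m jog '[[[0,0,0,0,0,0,0.75],[0,0,0,0,0,0,1],[0,0,0,0,0,0,1],[0,0,-0.4,0,0,0,1],[0,0,-0.8,0,0,0,1],[0,0,-0.8,0,0,0,1],[0,0,-0.6,0,0,0,1],[0,0,0,0,0,0,1],[0,0,0,0,0,0,1]]]'; python3 plan.py 545.3 -31 110 83; python3 - <<'E'
from h import *
im,d,w=snap('top','top1')
E
```

```text
time: 41.78
tool_pos: [529.8, 321.6, 148.3]
tcp_rot: [180.0, 0.0, 173.2]
ft_force: [-0.3, 0.4, -0.7]
finger_gap: 85.4
t 41.77 tcp [529.8 321.6 148.3] rot [180.     0.   173.18] F [-0.3  0.4 -0.7] gap 85.4 j6 -56.7 jaw 83.2
shift (now) [-1.145 -6.965  0.765]
dyaw -0.2 rz units 0.0005 shift after turn [-1.168 -6.961  0.765]
```

View pics/top1.png

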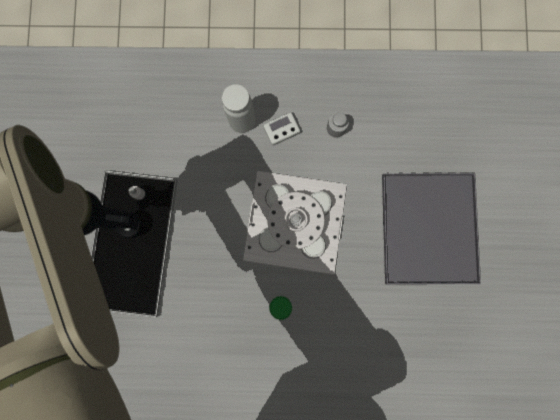

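Probe at (136,192) in the tool tray, nut just below it under the gripper near (130,225), disc still on the rack. I'll go for the disc hub.

```bash
python3 -m jog '[[[-0.143,-0.7,0,0,0,0,1],[-0.143,-0.9,0,0,0,0,1],[-0.143,-0.95,0,0,0,0,1],[-0.143,-0.95,0,0,0,0,1],[-0.143,-0.95,0,0,0,0,1],[-0.143,-0.95,0,0,0,0,1],[-0.143,-0.87,0,0,0,0,1],[-0.144,-0.7,0.2,0,0,0,1],[0,0,0.5,0,0,0,1],[0,0,0,0,0,0,1],[0,0,0,0,0,0,1]]]' 60; python3 plan.py 545.3 -31 46
```

```text
time: 43.2
tool_pos: [545.0, -30.8, 113.0]
tcp_rot: [180.0, -0.1, 173.2]
ft_force: [-0.1, -0.4, 0.3]
finger_gap: 85.7
t 43.2 tcp [545.  -30.8 113. ] rot [ 1.7999e+02 -7.0000e-02  1.7321e+02] F [-0.1 -0.4  0.3] gap 85.7 j6 -91.8 jaw 83.2
shift (now) [-0.008 -0.004  1.34 ]
```

```bash
python3 -m jog '[[[0,0,0.4,0,0,0,1],[0,0,0.5,0,0,0,1],[0,0,0.3,0,0,0,1],[0,0,0.14,0,0,0,1],[0,0,0,0,0,0,0.8],[0,0,0,0,0,0,0.6],[0,0,0,0,0,0,0.4],[0,0,0,0,0,0,0.3],[0,0,0,0,0,0,0.3],[0,0,0,0,0,0,0.3]]]' 60; python3 plan.py
python3 -m jog '[[[0,0,-0.05,0,0,0,0.3],[0,0,-0.1,0,0,0,0.3],[0,0,-0.15,0,0,0,0.3],[0,0,0,0,0,0,0.3],[0,0,0,0,0,0,0.3]]]'; python3 plan.py 421 335 150
```

```text
time: 44.45
tool_pos: [546.5, -31.3, 47.6]
tcp_rot: [-180.0, 0.1, 173.2]
ft_force: [-0.8, -0.1, 6.4]
finger_gap: 45.3
t 44.45 tcp [546.5 -31.3  47.6] rot [-1.8000e+02  1.3000e-01  1.7318e+02] F [-0.8 -0.1  6.4] gap 45.3 j6 -91.8 jaw 83.2
time: 45.08
tool_pos: [545.3, -31.2, 61.2]
tcp_rot: [-180.0, -0.0, 173.2]
ft_force: [0.2, -0.4, -2.1]
finger_gap: 45.2
t 45.08 tcp [545.3 -31.2  61.2] rot [-180.     -0.    173.18] F [ 0.2 -0.4 -2.1] gap 45.2 j6 -91.8 jaw 83.2
shift (now) [ 3.338  6.977 -1.777]
```

```bash
python3 -m jog '[[[0,0,-0.4,0,0,0,0.3],[0,0,-0.6,0,0,0,0.3],[0,0,-0.5,0,0,0,0.3],[0.1,0.2,-0.28,0,0,0,0.3],[0.3,0.6,0,0,0,0,0.3],[0.4,0.84,0,0,0,0,0.3],[0.4,0.84,0,0,0,0,0.3],[0.4,0.84,0,0,0,0,0.3],[0.4,0.84,0,0,0,0,0.3],[0.4,0.84,0,0,0,0,0.3],[0.4,0.84,0,0,0,0,0.3],[0.3,0.6,0,0,0,0,0.3]]]'
python3 -m jog '[[[0.24,0.538,0,0,0,0,0.3],[0,0,0,0,0,0,0.3],[0,0,0,0,0,0,0.3]]]'; python3 plan.py 421 335 9
```

```text
time: 46.58
tool_pos: [427.7, 308.9, 149.3]
tcp_rot: [-180.0, -0.1, 173.3]
ft_force: [0.9, -0.5, -2.7]
finger_gap: 45.5
time: 46.95
tool_pos: [420.4, 334.8, 149.5]
tcp_rot: [-179.9, -0.0, 173.2]
ft_force: [0.8, -1.0, -2.2]
finger_gap: 44.9
t 46.95 tcp [420.4 334.8 149.5] rot [-1.7994e+02 -5.0000e-02  1.7322e+02] F [ 0.8 -1.  -2.2] gap 44.9 j6 -50.1 jaw 83.2
shift (now) [-0.015  0.009  2.81 ]
```

```bash
python3 -m jog '[[[0,0,0.4,0,0,0,0.3],[0,0,0.6,0,0,0,0.3],[0,0,0.6,0,0,0,0.3],[0,0,0.5,0,0,0,0.3],[0,0,0.3,0,0,0,0.3],[0,0,0.2,0,0,0,0.3],[0,0,0.1,0,0,0,0.3],[0,0,0.06,0,0,0,0.3],[0,0,0,0,0,0,0.3],[0,0,0,0,0,0,0.3]]]'
python3 -m jog '[[[0,0,0.03,0,0,0,0.3],[0,0,0.03,0,0,0,0.3],[0,0,0,0,0,0,0.3],[0,0,0,0,0,0,0.3]]]'
```

```text
time: 48.2
tool_pos: [421.4, 335.4, 12.8]
tcp_rot: [180.0, 0.0, 173.2]
ft_force: [0.0, -1.1, -2.3]
finger_gap: 45.2
time: 48.7
tool_pos: [421.0, 335.1, 9.1]
tcp_rot: [-180.0, -0.0, 173.2]
ft_force: [0.2, 0.4, -3.4]
finger_gap: 45.3
```

```bash
python3 -m jog '[[[0,0,0.02,0,0,0,0.3],[0,0,0.02,0,0,0,0.3],[0,0,0,0,0,0,0.3]]]'; python3 -m jog '[[[0,0,0,0,0,0,0.65],[0,0,0,0,0,0,0.8],[0,0,0,0,0,0,1],[0,0,-0.3,0,0,0,1],[0,0,-0.8,0,0,0,1],[0,0,-0.9,0,0,0,1],[0,0,-0.9,0,0,0,1],[0,0,0,0,0,0,1]]]'; python3 plan.py 545 -31 200; python3 - <<'E'
from h import *
snap('scene','scene2')
E
```

```text
time: 49.08
tool_pos: [421.1, 335.1, 8.1]
tcp_rot: [-180.0, -0.0, 173.2]
ft_force: [-4.4, -2.3, 7.9]
finger_gap: 45.1
time: 50.08
tool_pos: [423.9, 337.0, 158.5]
tcp_rot: [179.6, 0.4, 173.2]
ft_force: [-0.0, 0.1, 0.7]
finger_gap: 85.6
t 50.08 tcp [423.9 337.  158.5] rot [179.64   0.44 173.18] F [-0.   0.1  0.7] gap 85.6 j6 -50.1 jaw 83.2
shift (now) [-3.285 -7.015 -0.85 ]
```

View pics/scene2.png

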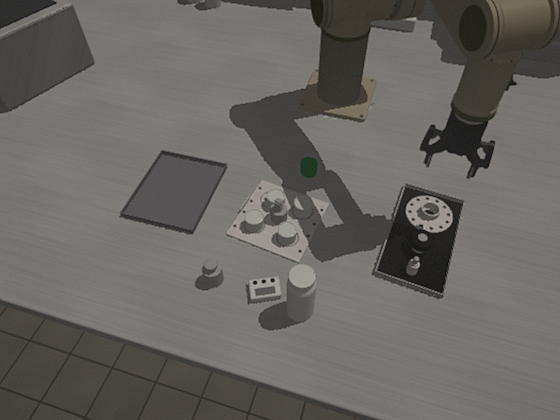

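The tool tray holds the disc, lying flat at (428,212), the nut at (421,238) and the probe at (413,266). The pots are still on the rack around (280,215). I'll move over the rack for a wrist look.

```bash
python3 -m jog '[[[-0.423,-0.687,-0.1,0,0,0,1],[-0.423,-0.687,-0.1,0,0,0,1],[-0.423,-0.687,-0.1,0,0,0,1],[-0.423,-0.687,-0.1,0,0,0,1],[-0.423,-0.687,-0.1,0,0,0,1],[-0.423,-0.687,-0.1,0,0,0,1],[-0.423,-0.687,-0.1,0,0,0,1],[-0.423,-0.687,-0.1,0,0,0,1],[-0.423,-0.687,0,0,0,0,1],[-0.423,-0.687,0,0,0,0,1],[0,0,0,0,0,0,1],[0,0,0,0,0,0,1]]]'
cat > pots.py <<'E'
import sys; from h import *
f=sys.argv[1]; im,d,w=snap('wrist',f); z=w[...,2]
m=((z>34)&(z<45)).astype(np.uint8); m=cv2.erode(m,np.ones((3,3),np.uint8))
k,l,s,c=cv2.connectedComponentsWithStats(m)
for i in range(1,k):
    if s[i,4]>150:
        p=w[l==i]; print(s[i].tolist(),p.mean(0).round(1),'circ',[np.round(q,1) for q in cv2.minEnclosingCircle(p[:,:2].astype(np.float32))],'rgb',im[l==i].mean(0).round())
E
python3 plan.py; python3 pots.py w2
```

```text
time: 51.62
tool_pos: [589.4, -30.7, 191.0]
tcp_rot: [180.0, -0.1, 173.2]
ft_force: [-0.0, -0.1, -0.6]
finger_gap: 85.5
t 51.62 tcp [589.4 -30.7 191. ] rot [ 1.7997e+02 -1.3000e-01  1.7316e+02] F [-0.  -0.1 -0.6] gap 85.5 j6 -91.1 jaw 83.2
[300, 54, 58, 61, 2643] [505.5  21.9  38.7] circ [array([505.8,  21.5]), np.float64(23.0)] rgb [193. 194. 188.]
[210, 64, 57, 60, 2549] [504.1 -51.8  38.6] circ [array([504.5, -52. ]), np.float64(22.9)] rgb [186. 187. 182.]
[245, 117, 51, 51, 1033] [542.2 -30.2  41.4] circ [array([545.4, -30.9]), np.float64(20.9)] rgb [142. 142. 140.]
[193, 168, 52, 51, 2031] [584.1 -81.5  38.5] circ [array([584.7, -81.3]), np.float64(23.4)] rgb [184. 185. 180.]
[294, 171, 53, 51, 1962] [597.2   6.9  38.7] circ [array([597.5,   7. ]), np.float64(23.2)] rgb [184. 184. 179.]
```

View pics/w2.png

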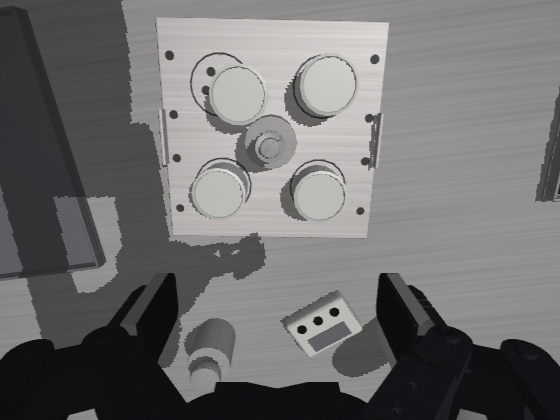

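The wrist view shows four white pots: A (328,85), B (238,95), C (219,193) and D (319,196). B has been knocked off its place and now sits near the post at (268,145). I'll compute the sample tray and the first grasp.

```bash
python3 - <<'E'
from h import *
z=np.load('pics/top0.npz');K,E=z['K'],z['E']; im=z['im']
m=np.zeros(im.shape[:2],np.uint8)
g=cv2.GaussianBlur(cv2.cvtColor(im,cv2.COLOR_RGB2GRAY),(3,3),0)
m[165:295,375:490]=(g[165:295,375:490]<95)
k,l,s,c=cv2.connectedComponentsWithStats(m); i=1+np.argmax(s[1:,4]); print(s[i])
v,u=np.nonzero(l==i); 
r=np.stack([(u-K[0,2])/K[0,0],(v-K[1,2])/K[1,1],np.ones(len(u))],-1)@E[:3,:3].T
t=(14-E[2,3])/r[:,2]; p=(r*t[:,None]+E[:3,3])[:,:2].astype(np.float32)
print(cv2.minAreaRect(p),p.min(0),p.max(0))
E
python3 plan.py 505.8 21.5 110 37;python3 plan.py 504.5 -52 110 117;python3 plan.py 584.7 -81.3 110 38;python3 plan.py 597.5 7 110 126
```

```text
[  382   172    98   113 10458]
((534.7340698242188, -320.57916259765625), (241.5908660888672, 203.58534240722656), 1.1095203161239624) [ 412.9647  -422.87076] [ 655.8286  -217.73474]
t 51.67 tcp [589.5 -30.2 191.3] rot [ 1.7997e+02 -1.0000e-01  1.7321e+02] F [-0.8  1.5  0.2] gap 85.5 j6 -91.1 jaw 83.2
shift (now) [1.781 0.829 1.63 ]
dyaw -46.2 rz units 0.1284 shift after turn [ 1.831 -0.714  1.63 ]
t 51.67 tcp [589.5 -30.2 191.3] rot [ 1.7997e+02 -1.0000e-01  1.7321e+02] F [-0.8  1.5  0.2] gap 85.5 j6 -91.1 jaw 83.2
shift (now) [ 1.633 -0.634  1.629]
dyaw 33.8 rz units -0.0939 shift after turn [1.709 0.383 1.63 ]
t 51.67 tcp [589.5 -30.2 191.3] rot [ 1.7997e+02 -1.0000e-01  1.7321e+02] F [-0.8  1.5  0.2] gap 85.5 j6 -91.1 jaw 83.2
shift (now) [-0.029 -1.026  1.626]
dyaw -45.2 rz units 0.1256 shift after turn [-0.749 -0.704  1.625]
t 51.67 tcp [589.5 -30.2 191.3] rot [ 1.7997e+02 -1.0000e-01  1.7321e+02] F [-0.8  1.5  0.2] gap 85.5 j6 -91.1 jaw 83.2
shift (now) [-0.075  0.758  1.627]
dyaw 42.8 rz units -0.1189 shift after turn [-0.571  0.507  1.626]
```

```bash
python3 -m jog '[[[0,0,0,0,0,0.0257,1],[0,0,0,0,0,0.0257,1],[0,0,0,0,0,0.0257,1],[0,0,0,0,0,0.0257,1],[0,0,0,0,0,0.0257,1],[0.6,-0.234,0,0,0,0,1],[0.7,-0.28,0,0,0,0,1],[0.53,-0.2,0,0,0,0,1],[0,0,0.7,0,0,0,1],[0,0,0.8,0,0,0,1],[0,0,0.6,0,0,0,1],[0,0,0,0,0,0,1]]]' 40; python3 plan.py 505.8 21.5 9 37
```

```text
time: 53.18
tool_pos: [503.7, 21.8, 84.5]
tcp_rot: [-179.7, -0.2, 127.0]
ft_force: [0.2, -0.1, 0.5]
finger_gap: 85.0
t 53.17 tcp [503.7  21.8  84.5] rot [-179.75   -0.23  127.01] F [ 0.2 -0.1  0.5] gap 85.0 j6 -40.4 jaw 37.0
shift (now) [-0.035  0.036  1.509]
dyaw -0.0 rz units 0.0 shift after turn [-0.035  0.036  1.509]
```

```bash
python3 -m jog '[[[0,0,0.6,0,0,0,1],[0,0,0.5,0,0,0,1],[0,0,0.3,0,0,0,1],[0,0,0.1,0,0,0,1],[0,0,0,0,0,0,0.7],[0,0,0,0,0,0,0.4],[0,0,0,0,0,0,0.3],[0,0,0,0,0,0,0.3],[0,0,0,0,0,0,0.3],[0,0,0,0,0,0,0.3]]]' 40; python3 plan.py
python3 -m jog '[[[0,0,-0.1,0,0,0,0.3],[0,0,-0.4,0,0,0,0.3],[0,0,-0.7,0,0,0,0.3],[0,0,-0.7,0,0,0,0.3],[0,0,-0.3,0,0,0,0.3],[0,0,0,0,0,0,0.3],[0,0,0,0,0,0,0.3]]]'; python3 plan.py 485 -366 120 0
```

```text
time: 54.42
tool_pos: [507.9, 20.5, 13.5]
tcp_rot: [179.9, 0.1, 126.9]
ft_force: [-1.1, 0.5, 6.2]
finger_gap: 46.9
t 54.42 tcp [507.9  20.5  13.5] rot [1.7990e+02 8.0000e-02 1.2692e+02] F [-1.1  0.5  6.2] gap 46.9 j6 -40.4 jaw 36.9
time: 55.3
tool_pos: [505.6, 20.7, 120.5]
tcp_rot: [-179.9, -0.1, 126.9]
ft_force: [-0.3, -0.1, -1.1]
finger_gap: 46.9
t 55.3 tcp [505.6  20.7 120.5] rot [-1.7989e+02 -9.0000e-02  1.2692e+02] F [-0.3 -0.1 -1.1] gap 46.9 j6 -40.4 jaw 36.9
shift (now) [-5.935 -4.976  0.009]
dyaw -36.9 rz units 0.1026 shift after turn [-7.733e+00 -4.130e-01 -2.000e-03]
```

```bash
python3 -m jog '[[[0,0,0,0,0,0.0257,0.3],[0,0,0,0,0,0.0257,0.3],[0,0,0,0,0,0.0257,0.3],[0,0,0,0,0,0.0255,0.3],[-0.6,-0.046,0,0,0,0,0.3],[-0.9,-0.046,0,0,0,0,0.3],[-0.95,-0.046,0,0,0,0,0.3],[-0.95,-0.046,0,0,0,0,0.3],[-0.95,-0.046,0,0,0,0,0.3],[-0.95,-0.046,0,0,0,0,0.3],[-0.95,-0.046,0,0,0,0,0.3],[-0.9,-0.046,0,0,0,0,0.3]]]'; python3 -m jog '[[[-0.583,-0.045,0,0,0,0,0.3],[0,0,0.5,0,0,0,0.3],[0,0,0.7,0,0,0,0.3],[0,0,0.5,0,0,0,0.3],[0,0,0.3,0,0,0,0.3],[0,0,0.15,0,0,0,0.3],[0,0,0,0,0,0,0.3],[0,0,0,0,0,0,0.3]]]'; python3 plan.py 485 -366 8.5
```

```text
time: 56.8
tool_pos: [487.0, -337.8, 119.9]
tcp_rot: [-179.9, -0.1, 90.0]
ft_force: [0.4, 1.1, -1.1]
finger_gap: 46.8
time: 57.8
tool_pos: [486.7, -366.6, 15.9]
tcp_rot: [179.9, 0.1, 90.0]
ft_force: [0.1, -0.7, 0.5]
finger_gap: 46.8
t 57.8 tcp [ 486.7 -366.6   15.9] rot [1.7992e+02 7.0000e-02 8.9990e+01] F [ 0.1 -0.7  0.5] gap 46.8 j6 -41.8 jaw 180.0
shift (now) [ 0.013 -0.034  0.148]
```

```bash
python3 -m jog '[[[0,0,0.06,0,0,0,0.3],[0,0,0.04,0,0,0,0.3],[0,0,0,0,0,0,0.3],[0,0,0,0,0,0,0.3]]]'; python3 -m jog '[[[0,0,0.02,0,0,0,0.3],[0,0,0.01,0,0,0,0.3],[0,0,0,0,0,0,0.3]]]'
```

```text
time: 58.3
tool_pos: [486.5, -366.5, 11.5]
tcp_rot: [179.9, 0.1, 90.0]
ft_force: [-3.8, 3.1, 11.3]
finger_gap: 47.2
time: 58.68
tool_pos: [486.6, -366.6, 11.5]
tcp_rot: [180.0, 0.1, 90.0]
ft_force: [-9.3, 8.2, 24.3]
finger_gap: 47.1
```

```bash
python3 -m jog '[[[0,0,-0.03,0,0,0,0.3],[0,0,0,0,0,0,0.3]]]'; python3 -m jog '[[[0,0,0,0,0,0,0.6],[0,0,0,0,0,0,0.75],[0,0,0,0,0,0,0.75],[0,0,-0.3,0,0,0,0.75],[0,0,-0.7,0,0,0,0.75],[0,0,-0.7,0,0,0,1],[0,0,-0.5,0,0,0,1],[0,0,0,0,0,0,1]]]'; python3 plan.py 504.5 -52 110 117
```

```text
time: 58.92
tool_pos: [486.6, -366.5, 11.5]
tcp_rot: [179.9, 0.1, 90.0]
ft_force: [-4.1, 3.0, 11.8]
finger_gap: 46.8
time: 59.92
tool_pos: [487.7, -367.6, 123.8]
tcp_rot: [179.7, 0.2, 90.0]
ft_force: [0.6, 0.2, -0.4]
finger_gap: 85.3
t 59.92 tcp [ 487.7 -367.6  123.8] rot [179.73   0.24  89.99] F [ 0.6  0.2 -0.4] gap 85.3 j6 -41.8 jaw 180.0
shift (now) [6.313 0.333 0.25 ]
dyaw -63.0 rz units 0.175 shift after turn [ 3.165 -5.473  0.236]
```

```bash
python3 -m jog '[[[0.7,0.05,0,0,0,0,1],[0.9,0.055,0,0,0,0,1],[0.95,0.055,0,0,0,0,1],[0.95,0.055,0,0,0,0,1],[0.95,0.055,0,0,0,0,1],[0.95,0.055,0,0,0,0,1],[0.89,0.045,0,0,0,0,1],[0,0,0,0,0,0.025,1],[0,0,0,0,0,0.025,1],[0,0,0,0,0,0.025,1],[0,0,0,0,0,0.025,1],[0,0,0,0,0,0.025,1]]]'; python3 -m jog '[[[0,0,0.3,0,0,0.025,1],[0,0,0.3,0,0,0.025,1],[0,0,0,0,0,0,1],[0,0,0,0,0,0,1]]]'; python3 plan.py 504.5 -52 10 117; python3 pots.py w3
```

```text
time: 61.42
tool_pos: [503.8, -51.3, 118.6]
tcp_rot: [-179.9, 0.1, 44.7]
ft_force: [-0.1, 0.3, -0.4]
finger_gap: 85.4
time: 61.92
tool_pos: [504.5, -51.5, 89.8]
tcp_rot: [-180.0, 0.0, 27.2]
ft_force: [0.9, 0.2, 0.2]
finger_gap: 85.4
t 61.92 tcp [504.5 -51.5  89.8] rot [-1.7999e+02  1.0000e-02  2.7190e+01] F [0.9 0.2 0.2] gap 85.4 j6 51.2 jaw 117.2
shift (now) [-0.003  0.009  1.595]
dyaw -0.2 rz units 0.0005 shift after turn [-0.003  0.009  1.595]
[212, 0, 93, 83, 6165] [596.2   6.   38.6] circ [array([597.9,   7.1]), np.float64(23.4)] rgb [181. 182. 178.]
[349, 94, 87, 86, 5672] [585.5 -81.2  38.6] circ [array([585. , -81.3]), np.float64(23.8)] rgb [165. 166. 161.]
[239, 121, 77, 150, 6630] [521.3 -43.3  39.6] circ [array([524.2, -42. ]), np.float64(45.3)] rgb [123. 124. 121.]
```

```bash
python3 -m jog '[[[0,0,0.5,0,0,0,1],[0,0,0.6,0,0,0,1],[0,0,0.35,0,0,0,1],[0,0,0.1,0,0,0,1],[0,0,0,0,0,0,0.7],[0,0,0,0,0,0,0.4],[0,0,0,0,0,0,0.3],[0,0,0,0,0,0,0.3],[0,0,0,0,0,0,0.3],[0,0,0,0,0,0,0.3]]]' 40; python3 plan.py
python3 -m jog '[[[0,0,-0.1,0,0,0,0.3],[0,0,-0.4,0,0,0,0.3],[0,0,-0.7,0,0,0,0.3],[0,0,-0.7,0,0,0,0.3],[0,0,-0.3,0,0,0,0.3],[0,0,0,0,0,0,0.3],[0,0,0,0,0,0,0.3]]]'; python3 plan.py 585 -366 120 0
```

```text
time: 63.22
tool_pos: [505.7, -51.8, 13.6]
tcp_rot: [179.9, -0.1, 27.0]
ft_force: [-1.4, -0.2, 6.5]
finger_gap: 47.1
t 63.23 tcp [505.7 -51.8  13.6] rot [ 1.7991e+02 -1.0000e-01  2.6990e+01] F [-1.4 -0.2  6.5] gap 47.1 j6 51.4 jaw 117.0
time: 64.1
tool_pos: [503.5, -51.3, 120.5]
tcp_rot: [-179.9, 0.1, 27.0]
ft_force: [-0.6, 0.0, -1.3]
finger_gap: 47.0
t 64.1 tcp [503.5 -51.3 120.5] rot [-1.7991e+02  1.1000e-01  2.6990e+01] F [-0.6  0.  -1.3] gap 47.0 j6 51.4 jaw 117.0
shift (now) [-1.404e+00  6.348e+00  3.000e-03]
dyaw 63.0 rz units -0.175 shift after turn [-6.293  1.629  0.019]
```

```bash
python3 -m jog '[[[0,0,0,0,0,-0.025,0.3],[0,0,0,0,0,-0.025,0.3],[0,0,0,0,0,-0.025,0.3],[0,0,0,0,0,-0.025,0.3],[0,0,0,0,0,-0.025,0.3],[0,0,0,0,0,-0.025,0.3],[0,0,0,0,0,-0.025,0.3],[-0.7,0.23,0,0,0,0,0.3],[-0.9,0.232,0,0,0,0,0.3],[-0.95,0.232,0,0,0,0,0.3],[-0.95,0.232,0,0,0,0,0.3],[-0.95,0.232,0,0,0,0,0.3]]]'; python3 -m jog '[[[-0.95,0.232,0,0,0,0,0.3],[-0.89,0.232,0,0,0,0,0.3],[0,0,0.4,0,0,0,0.3],[0,0,0.7,0,0,0,0.3],[0,0,0.5,0,0,0,0.3],[0,0,0.3,0,0,0,0.3],[0,0,0.15,0,0,0,0.3],[0,0,0.06,0,0,0,0.3],[0,0,0,0,0,0,0.3],[0,0,0,0,0,0,0.3]]]'; python3 plan.py 585 -366 11.5
```

```text
time: 65.6
tool_pos: [561.6, -275.0, 119.7]
tcp_rot: [-179.8, -0.1, 90.0]
ft_force: [1.2, 0.8, 0.5]
finger_gap: 47.0
time: 66.85
tool_pos: [586.2, -366.5, 17.9]
tcp_rot: [179.9, 0.1, 90.0]
ft_force: [0.4, -0.8, -1.1]
finger_gap: 46.7
t 66.85 tcp [ 586.2 -366.5   17.9] rot [1.7992e+02 6.0000e-02 8.9990e+01] F [ 0.4 -0.8 -1.1] gap 46.7 j6 -36.2 jaw 180.0
shift (now) [ 0.011 -0.025  0.128]
```

```bash
python3 -m jog '[[[0,0,0.06,0,0,0,0.3],[0,0,0.04,0,0,0,0.3],[0,0,0,0,0,0,0.3],[0,0,0,0,0,0,0.3]]]'; python3 -m jog '[[[0,0,0.01,0,0,0,0.3],[0,0,0,0,0,0,0.3]]]'
```

```text
time: 67.35
tool_pos: [585.6, -366.2, 11.7]
tcp_rot: [180.0, 0.0, 90.0]
ft_force: [0.9, 0.1, 0.8]
finger_gap: 46.9
time: 67.6
tool_pos: [585.7, -366.2, 11.7]
tcp_rot: [180.0, 0.0, 90.0]
ft_force: [-2.5, 0.7, 4.2]
finger_gap: 46.7
```

```bash
python3 -m jog '[[[0,0,0,0,0,0,0.6],[0,0,0,0,0,0,0.75],[0,0,0,0,0,0,0.75],[0,0,-0.3,0,0,0,0.75],[0,0,-0.7,0,0,0,0.75],[0,0,-0.7,0,0,0,1],[0,0,-0.5,0,0,0,1],[0.7,0,0,0,0,0,1],[0.9,0,0,0,0,0,1],[0.95,0,0,0,0,0,1],[0.95,0,0,0,0,0,1],[0.95,0,0,0,0,0,1]]]'; python3 -m jog '[[[0.8,0,0,0,0,0,1],[0.44,0,0,0,0,0,1],[0,0,0,0,0,-0.0264,1],[0,0,0.1,0,0,-0.0264,1],[0,0,0.2,0,0,-0.0264,1],[0,0,0.2,0,0,-0.0264,1],[0,0,0,0,0,0,1],[0,0,0,0,0,0,1]]]'; python3 plan.py 585 -81.3 10 38
```

```text
time: 69.1
tool_pos: [586.0, -142.2, 122.7]
tcp_rot: [179.9, 0.0, 90.0]
ft_force: [-0.4, 0.2, -1.0]
finger_gap: 85.3
time: 70.1
tool_pos: [586.0, -82.0, 96.9]
tcp_rot: [180.0, 0.0, 127.8]
ft_force: [-0.1, -0.3, 0.1]
finger_gap: 85.6
t 70.1 tcp [586.  -82.   96.9] rot [1.7997e+02 4.0000e-02 1.2777e+02] F [-0.1 -0.3  0.1] gap 85.6 j6 -50.7 jaw 37.8
shift (now) [ 0.025 -0.009  1.739]
dyaw 0.2 rz units -0.0006 shift after turn [ 0.025 -0.009  1.739]
```

```bash
python3 -m jog '[[[0,0,0.5,0,0,0,1],[0,0,0.7,0,0,0,1],[0,0,0.4,0,0,0,1],[0,0,0.1,0,0,0,1],[0,0,0,0,0,0,0.7],[0,0,0,0,0,0,0.4],[0,0,0,0,0,0,0.3],[0,0,0,0,0,0,0.3],[0,0,0,0,0,0,0.3],[0,0,0,0,0,0,0.3]]]' 40; python3 plan.py
python3 -m jog '[[[0,0,-0.1,0,0,0,0.3],[0,0,-0.4,0,0,0,0.3],[0,0,-0.7,0,0,0,0.3],[0,0,-0.7,0,0,0,0.3],[0,0,-0.3,0,0,0,0.3],[0,0,0,0,0,0,0.3],[0,0,0,0,0,0,0.3]]]'; python3 plan.py 485 -276 120 0
```

```text
time: 71.35
tool_pos: [587.1, -81.9, 13.0]
tcp_rot: [179.9, 0.1, 128.0]
ft_force: [-0.6, 0.5, 7.0]
finger_gap: 47.1
t 71.35 tcp [587.1 -81.9  13. ] rot [1.7989e+02 1.4000e-01 1.2800e+02] F [-0.6  0.5  7. ] gap 47.1 j6 -50.9 jaw 38.0
time: 72.22
tool_pos: [584.6, -81.4, 119.6]
tcp_rot: [-179.9, -0.1, 128.0]
ft_force: [0.2, -0.2, -0.8]
finger_gap: 47.1
t 72.22 tcp [584.6 -81.4 119.6] rot [-1.7991e+02 -1.1000e-01  1.2800e+02] F [ 0.2 -0.2 -0.8] gap 47.1 j6 -50.9 jaw 38.0
shift (now) [-1.841 -3.966 -0.006]
dyaw -38.0 rz units 0.1056 shift after turn [-3.893 -1.992 -0.013]
```

```bash
python3 -m jog '[[[0,0,0,0,0,0.0264,0.3],[0,0,0,0,0,0.0264,0.3],[0,0,0,0,0,0.0264,0.3],[0,0,0,0,0,0.0264,0.3],[-0.6,-0.3,0,0,0,0,0.3],[-0.8,-0.4,0,0,0,0,0.3],[-0.9,-0.5,0,0,0,0,0.3],[-0.9,-0.5,0,0,0,0,0.3],[-0.69,-0.3,0,0,0,0,0.3],[0,0,0,0,0,0,0.3]]]'; python3 -m jog '[[[0,0,0.4,0,0,0,0.3],[0,0,0.7,0,0,0,0.3],[0,0,0.5,0,0,0,0.3],[0,0,0.3,0,0,0,0.3],[0,0,0.15,0,0,0,0.3],[0,0,0.06,0,0,0,0.3],[0,0,0.05,0,0,0,0.3],[0,0,0,0,0,0,0.3],[0,0,0,0,0,0,0.3]]]'; python3 plan.py 485 -276 11.5
```

```text
time: 73.47
tool_pos: [483.4, -277.7, 119.3]
tcp_rot: [-179.8, -0.1, 89.8]
ft_force: [0.7, 0.5, -0.1]
finger_gap: 46.8
time: 74.6
tool_pos: [486.0, -276.3, 13.8]
tcp_rot: [180.0, 0.0, 90.0]
ft_force: [0.1, -0.9, -1.3]
finger_gap: 47.2
t 74.6 tcp [ 486.  -276.3   13.8] rot [1.7995e+02 3.0000e-02 8.9980e+01] F [ 0.1 -0.9 -1.3] gap 47.2 j6 -34.9 jaw 180.0
shift (now) [ 0.007 -0.019  0.046]
```

```bash
python3 -m jog '[[[0,0,0.03,0,0,0,0.3],[0,0,0.02,0,0,0,0.3],[0,0,0,0,0,0,0.3],[0,0,0,0,0,0,0.3]]]'; python3 -m jog '[[[0,0,0.01,0,0,0,0.3],[0,0,0,0,0,0,0.3]]]'
```

```text
time: 75.1
tool_pos: [485.7, -276.1, 11.0]
tcp_rot: [180.0, 0.0, 90.0]
ft_force: [-2.7, 1.8, 4.5]
finger_gap: 47.1
time: 75.35
tool_pos: [485.7, -276.1, 11.0]
tcp_rot: [180.0, 0.0, 90.0]
ft_force: [-4.6, 2.9, 9.3]
finger_gap: 47.0
```

```bash
python3 -m jog '[[[0,0,0,0,0,0,0.6],[0,0,0,0,0,0,0.75],[0,0,0,0,0,0,0.75],[0,0,-0.3,0,0,0,0.75],[0,0,-0.7,0,0,0,0.75],[0,0,-0.7,0,0,0,1],[0,0,-0.5,0,0,0,1],[0.66,0.25,0,0,0,0,1],[0.85,0.35,0,0,0,0,1],[0.9,0.35,0,0,0,0,1],[0.9,0.35,0,0,0,0,1],[0.9,0.35,0,0,0,0,1]]]'; python3 -m jog '[[[0.85,0.35,0,0,0,0,1],[0.6,0.25,0,0,0,0,1],[0,0,0,0,0,0.025,1],[0,0,0,0,0,0.025,1],[0,0,0,0,0,0.025,1],[0,0,0.1,0,0,0.025,1],[0,0,0.2,0,0,0.025,1],[0,0,0.2,0,0,0.025,1],[0,0,0,0,0,0,1],[0,0,0,0,0,0,1]]]'; python3 plan.py 597.8 7.1 10 126; python3 pots.py w4
```

```text
time: 76.85
tool_pos: [568.9, -64.2, 121.6]
tcp_rot: [179.9, 0.0, 90.0]
ft_force: [0.8, -0.1, 0.6]
finger_gap: 85.6
time: 78.1
tool_pos: [598.6, 6.9, 96.2]
tcp_rot: [180.0, -0.0, 36.2]
ft_force: [0.1, 0.4, 0.2]
finger_gap: 85.3
t 78.1 tcp [598.6   6.9  96.2] rot [ 1.7996e+02 -4.0000e-02  3.6190e+01] F [0.1 0.4 0.2] gap 85.3 j6 49.6 jaw 126.2
shift (now) [-0.011 -0.013  1.724]
dyaw -0.2 rz units 0.0005 shift after turn [-0.011 -0.013  1.724]
[239, 195, 75, 72, 4009] [598.9   7.8  38.6] circ [array([598.3,   7.8]), np.float64(23.6)] rgb [131. 132. 128.]
[244, 291, 63, 53, 1675] [552.5 -25.8  41. ] circ [array([547. , -30.3]), np.float64(21.5)] rgb [120. 120. 119.]
```

```bash
python3 -m jog '[[[0,0,0.5,0,0,0,1],[0,0,0.7,0,0,0,1],[0,0,0.4,0,0,0,1],[0,0,0.08,0,0,0,1],[0,0,0,0,0,0,0.7],[0,0,0,0,0,0,0.4],[0,0,0,0,0,0,0.3],[0,0,0,0,0,0,0.3],[0,0,0,0,0,0,0.3],[0,0,0,0,0,0,0.3]]]' 40; python3 plan.py
python3 -m jog '[[[0,0,-0.1,0,0,0,0.3],[0,0,-0.4,0,0,0,0.3],[0,0,-0.7,0,0,0,0.3],[0,0,-0.7,0,0,0,0.3],[0,0,-0.3,0,0,0,0.3],[0,0,0,0,0,0,0.3],[0,0,0,0,0,0,0.3]]]'; python3 plan.py 585 -276 120 0
```

```text
time: 79.4
tool_pos: [599.6, 6.8, 13.0]
tcp_rot: [179.9, -0.1, 36.0]
ft_force: [-0.3, 0.5, 6.2]
finger_gap: 47.1
t 79.4 tcp [599.6   6.8  13. ] rot [ 1.7989e+02 -1.3000e-01  3.5990e+01] F [-0.3  0.5  6.2] gap 47.1 j6 49.8 jaw 126.0
time: 80.28
tool_pos: [597.1, 7.0, 119.6]
tcp_rot: [-179.9, 0.1, 36.0]
ft_force: [0.1, -0.2, -1.9]
finger_gap: 47.1
t 80.28 tcp [597.1   7.  119.6] rot [-1.7991e+02  1.1000e-01  3.5990e+01] F [ 0.1 -0.2 -1.9] gap 47.1 j6 49.8 jaw 126.0
shift (now) [-3.522  4.437 -0.009]
dyaw 54.0 rz units -0.15 shift after turn [-5.66e+00 -2.43e-01  2.00e-03]
```

```bash
python3 -m jog '[[[0,0,0,0,0,-0.025,0.3],[0,0,0,0,0,-0.025,0.3],[0,0,0,0,0,-0.025,0.3],[0,0,0,0,0,-0.025,0.3],[0,0,0,0,0,-0.025,0.3],[0,0,0,0,0,-0.025,0.3],[-0.65,-0.035,0,0,0,0,0.3],[-0.85,-0.035,0,0,0,0,0.3],[-0.9,-0.035,0,0,0,0,0.3],[-0.9,-0.035,0,0,0,0,0.3],[-0.9,-0.035,0,0,0,0,0.3],[-0.86,-0.035,0,0,0,0,0.3]]]'; python3 -m jog '[[[-0.6,-0.035,0,0,0,0,0.3],[0,0,0,0,0,0,0.3],[0,0,0.4,0,0,0,0.3],[0,0,0.7,0,0,0,0.3],[0,0,0.5,0,0,0,0.3],[0,0,0.3,0,0,0,0.3],[0,0,0.15,0,0,0,0.3],[0,0,0.06,0,0,0,0.3],[0,0,0.05,0,0,0,0.3],[0,0,0,0,0,0,0.3],[0,0,0,0,0,0,0.3]]]'; python3 -m jog '[[[0,0,0.03,0,0,0,0.3],[0,0,0.02,0,0,0,0.3],[0,0,0,0,0,0,0.3],[0,0,0,0,0,0,0.3]]]'
```

```text
time: 81.78
tool_pos: [586.2, -247.0, 118.8]
tcp_rot: [-179.8, -0.1, 90.0]
ft_force: [0.5, 0.9, -0.8]
finger_gap: 46.6
time: 83.15
tool_pos: [586.2, -276.3, 13.9]
tcp_rot: [179.9, 0.0, 90.0]
ft_force: [-0.5, -0.3, -0.7]
finger_gap: 47.0
time: 83.65
tool_pos: [585.9, -276.2, 11.0]
tcp_rot: [180.0, 0.0, 90.0]
ft_force: [-1.8, 0.6, 3.8]
finger_gap: 46.9
```

```bash
python3 -m jog '[[[0,0,0,0,0,0,0.6],[0,0,0,0,0,0,0.75],[0,0,0,0,0,0,0.75],[0,0,-0.3,0,0,0,0.75],[0,0,-0.7,0,0,0,0.75],[0,0,-0.7,0,0,0,1],[0,0,-0.7,0,0,0,1],[0,0,-0.5,0,0,0,1],[0.7,0,-0.5,0,0,0,1],[0.9,0,0,0,0,0,1],[0.9,0,0,0,0,0,1],[0.9,0,0,0,0,0,1]]]'; python3 -m jog '[[[0.9,0,0,0,0,0,1],[0.9,0,0,0,0,0,1],[0.5,0,0,0,0,0,1],[0,0,0,0,0,0,1],[0,0,0,0,0,0,1]]]'; python3 - <<'E'
from h import *
a=snap('top','top3'); b=snap('scene','scene3')
w=a[2]; im=a[0]
u,v=np.meshgrid(np.arange(560),np.arange(420)); m=((u>380)&(u<482)&(v>170)&(v<288)&(w[...,2]>30)&(w[...,2]<60)).astype(np.uint8)
k,l,s,c=cv2.connectedComponentsWithStats(m)
for i in range(1,k):
    if s[i,4]>100:
        p=w[l==i]; print(s[i].tolist(),p.mean(0).round(1),p[:,2].std().round(2))
m=((u>85)&(u<180)&(v>170)&(v<316)&(w[...,2]>6)).astype(np.uint8)
for lo,hi in((5,14),(14,35),(35,50),(50,70)):
    q=((w[...,2]>lo)&(w[...,2]<hi)&(m>0)); 
    k,l,s,c=cv2.connectedComponentsWithStats(q.astype(np.uint8))
    for i in range(1,k):
        if s[i,4]>15: p=w[l==i]; print(lo,s[i].tolist(),p.mean(0).round(1),p.std(0).round(1))
A=cv2.imread('pics/top3.png')[160:325,75:495]; cv2.imwrite('pics/top3c.png',cv2.resize(A,None,fx=1.9,fy=1.9,interpolation=cv2.INTER_CUBIC))
E
```

```text
time: 85.15
tool_pos: [586.0, -104.8, 182.2]
tcp_rot: [179.9, 0.0, 90.0]
ft_force: [1.0, -0.3, 0.2]
finger_gap: 85.3
time: 85.78
tool_pos: [586.1, 8.4, 181.4]
tcp_rot: [179.9, 0.0, 90.0]
ft_force: [-0.0, -0.3, 0.5]
finger_gap: 85.3
[400, 191, 24, 23, 412] [ 585.  -275.6   36.6] 2.01
[443, 192, 23, 23, 414] [ 584.8 -365.4   36.5] 2.05
[400, 239, 24, 23, 419] [ 485.1 -273.2   36.7] 1.85
[442, 239, 25, 23, 429] [ 486.  -362.7   36.7] 1.91
5 [98, 171, 9, 41, 76] [602.8 392.7  10.3] [26.   2.9  2.3]
5 [144, 175, 14, 3, 19] [638.1 287.4  10.9] [1.1 8.5 2.5]
5 [171, 193, 4, 13, 19] [587.8 236.9  10.8] [8.4 1.4 2.2]
5 [94, 212, 7, 28, 56] [528.3 400.1  10.2] [18.3  2.1  2.5]
5 [166, 213, 6, 26, 38] [529.9 242.9  10.6] [16.6  2.1  2.4]
5 [96, 249, 59, 57, 1843] [418.  334.5   9. ] [32.4 32.7  1.6]
5 [88, 251, 6, 27, 45] [443.2 408.9  10.1] [17.1  1.8  2.5]
5 [160, 263, 5, 25, 30] [423.2 253.4   9.8] [14.9  1.8  2.2]
5 [115, 268, 15, 19, 106] [417.2 344.2   9.2] [12.3  8.1  1.7]
5 [86, 284, 3, 14, 21] [389.9 414.3  10. ] [8.4 1.2 2.3]
5 [157, 289, 5, 24, 29] [369.8 258.8  10. ] [14.7  1.6  2.3
[... 386 characters left out ...]
[474.5 406.2  16. ] [13.1  1.8  1.2]
14 [164, 244, 3, 12, 17] [479.3 248.2  15.7] [7.4 1.1 1. ]
14 [160, 258, 5, 26, 35] [434.1 253.   16.3] [16.3  2.   1.3]
14 [87, 267, 4, 12, 19] [427.2 411.   15.5] [7.5 1.6 1.2]
14 [110, 266, 25, 23, 212] [419.  334.9  24.4] [14.3 16.5  4.8]
14 [158, 285, 3, 13, 17] [390.6 257.5  15.7] [7.6 1.2 1.2]
14 [154, 299, 5, 17, 23] [356.2 261.2  16. ] [10.6  1.7  1.6]
14 [110, 310, 14, 3, 21] [346.7 346.2  16.2] [1.2 8.5 1.3]
14 [125, 312, 13, 3, 19] [343.2 313.6  15.8] [1.2 8.2 1.5]
35 [129, 186, 12, 11, 65] [599.8 311.2  39.9] [6.4 5.7 3.3]
35 [116, 212, 26, 26, 523] [528.3 321.   44.1] [13.6 13.6  2.5]
50 [129, 187, 7, 6, 29] [600.8 312.7  58. ] [3.  3.4 2.4]
```

View pics/top3c.png

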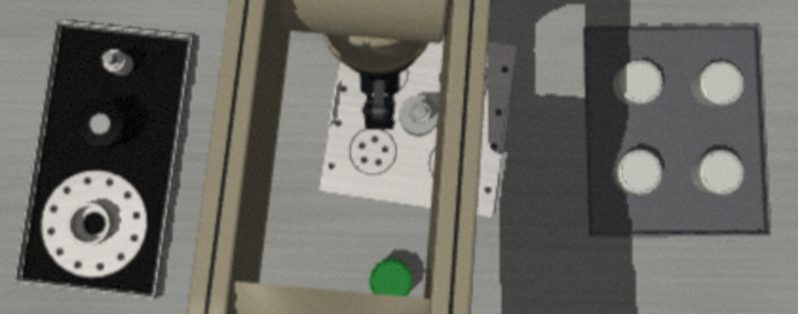

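View pics/scene3.png

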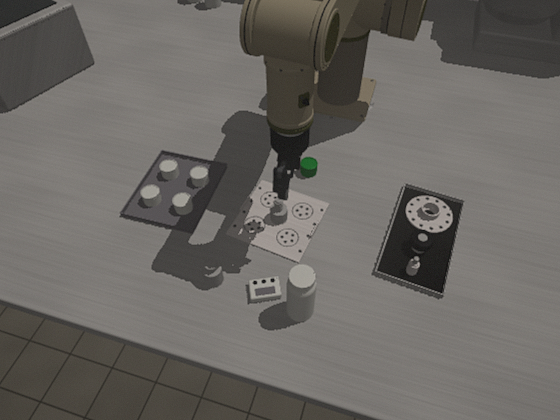

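All four white pots stand in the sample tray with lids level at about z = 37. Disc (flat), nut and probe are in the tool tray. Rack is empty and the robot is clear, so I'm handing in.

```bash
python3 -c "
from bench import job
print(job.hand_in())"
```

```text
the job is handed in; nothing more can be done
None
```

The job is done and handed in at about 86 s of the 210 s allowed; the hand-in gave no verdict.

- **Tool tray:** I stood the metal probe in it first. The nut came off after about 2.3 turns in three strokes; a small test lift showed only the nut's weight, and I put it in next. The hold-down disc went in last.
- **Sample tray:** all four white pots are upright on the floor. One had been knocked towards the post during the run; I found it in the wrist camera and picked it from where it lay.
- **Last checks:** top and scene pictures with depth agree. The pot lids are level at about z = 37 mm, the disc lies flat (its top at about z = 9 mm), and the nut and probe stand in the tool tray. The rack is empty, and I did not touch the bottle, timer, weight or green look-alike. No check failed.
- **Contact force:** the first pot was pressed on the tray floor with a wrist force of about 27 N at most before I eased off. The other placings stayed under about 11 N.

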